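# Gauge a silver strip with the ratchet of a bench micrometer stand

## Robot

A 6-joint arm with a two-finger parallel gripper is mounted at the origin on the work surface; the furniture and walls round the work are solid. World frame = base frame: x ahead of the robot, y to its left, z up, the work surface at z = 0. Lengths are in mm, angles in rad, forces in N, time in s.
With the tool pointing down it reaches from about 275 to 750 mm from the base axis. Payload 10.2 kg.
Tool frame: the origin (TCP) lies midway between the tips of the shut fingers; the grasp point (between the pads) lies 19 mm behind it (ctrl.tcp_to_grasp is the z of the grasp point in the tool frame, in mm); z points along the fingers, y is the direction in which the jaws open and shut (so a half turn about z gives the same grasp; the last joint's range is limited). The gripper opens to 85 mm and grips with 20 to 120 N. Pads are 22 mm wide; open, the fingers measure 114 mm over their backs; the gripper's body (76 mm by 85 mm) begins 54 mm behind the grasp point. The pads swing forward as they close: fully open they stand 13 mm farther back than shut.
Start: joints at [1.07, 0.313, 1.498, -0, 1.331, -0.223], TCP at [143.989, 504.875, 231.294] pointing down, gripper open.
Joint ranges: [-2.94, 2.94], [-0.97, 2.17], [0.19, 2.56], [-1.23, 4.37], [0.02, 3.11], [-2.88, 2.88]. Speed limits (rad/s): [2.39, 2.39, 3.01, 3.14, 3.14, 3.14].

## Interface

Orientations are given as a unit quaternion [w, x, y, z].
In Python, from rig import sensors, capture, order, ctrl gives the robot as it stands. The module is installed in compiled form; this text tells all that it offers.
- The arm moves only by the tool play_rows, never from a script. Its argument "deltas" is a list of rows, each a list of 7 numbers: the shift along the world's x, y, z in units of 40 mm (1.0 is 40 mm), then the turn, a rotation vector about the world's x, y, z in units of 6 degrees (1.0 is 6 degrees), then the opening, from -1 (shut) to 1 (fully open). A call has 1 to 8 rows; each row shifts and turns the commanded pose from where the row before left it; what a row does not reach is not made up. A row lasts 1/12 s, in which the tool goes at most 41.7 mm and 7.16 degrees, less where a joint would pass 70% of its speed; a pose out of reach is approached as far as the arm can. A call is refused whole if a number of a shift passes 1 or a number of a turn 1, either way. A call with a gripper value outside its range is refused whole. The fingers move at their own pace and stop on an object; "squeeze" is the grip in N (left out, the last holds). Time passes only in rows, so rows that do not move let the fingers close. It gives the time, the measured TCP pose, the force and the opening at its end, in the units of the state.
- sensors.sense(): the state, without advancing time (a new reading comes with each control period).
- capture(name): name is "side" or "top" or "wrist"; returns a dict with "pixels" (420x560x3 uint8, red, green, blue), "z_map" (420x560 float32, mm along the optical axis (not along the pixel's ray), 0 where there is no reading), "fx", "fy", "cx", "cy" (pixels), "eye" and "rotation" of the camera in the world; the wrist camera has in their place "tool_from_camera" (4x4, takes a point from camera to tool coordinates, whose origin is the TCP and whose axes are the flange's). Camera axes: x right, y down, z forward; pixel columns grow to the right and rows downward; lengths in mm; the calibration is good to about 2 mm. A picture is of the moment at which its call begins: read the wrist's pose just before it.
- order.finish_job(): hands the job in, once; it reports no verdict.
The state is a dict: "time_s": time; "joints": joint angles; "dq": joint speeds; "tau": joint torques, N m; "eef_pos": TCP position; "ee_rot": TCP orientation; "force": force on the tool from outside, world axes, zero at the start; "wrist_torque": the same for the moment, N m; "grip_width": opening from 0.0 (shut) to 1.0 (fully open).
Only numpy, scipy, OpenCV 4.12 (cv2) and the standard library are available. Lean on these libraries where they do the work, as an engineer would, in place of code of your own. Each camera call takes 0.05 s, during which the arm holds its last target. There are 200 camera calls.

## Task

Gauge the silver strip: lay it flat on the granite plate of the thickness gauge and slide it lengthwise under the spindle until its end sits flush against the steel back stop, in line with the stand and midway under the spindle, then let go of it. Now wind the spindle down onto the strip by the black ratchet cap (clockwise seen from above) until its slip clutch clicks, give it three clicks, stop and let go, so that the spindle stays bearing on the strip. Be gentle: neither ram the strip into the gauge nor force the spindle onto the soft silver (as turning the thimble itself or pressing down would), and leave the pliers, pot, box and eyeglass where they are.

Things in the scene. Friction and masses are not known exactly. Their poses are not given: they have to be found in the camera images.
- gauge: Bench thickness gauge, fixed: dark granite plate 240 (x) x 120 (y) mm, top 30 mm above the bench; steel column at x = +90 mm (148 mm high), grey arm and upright micrometer head. Origin: centre of the plate's underside; x points along the plate from its free front edge (x = -120, toward the robot) to the column; z up.
- head_axis (a point): Point on the plate's top under the head's vertical axis (gauge x = +20, y = 0), on which spindle, thimble and cap lie; axes as the gauge's. To the front and sides the head reaches at most 16 mm from it; nothing but the spindle hangs lower than 73 mm above the bench there. The top of the cap is 188 to 193 mm above the bench.
- stop_face (a point): Middle of the front face of the back stop, a steel bar 46 mm wide (y) and 14 mm high that stands on the plate, 25 mm behind the head's axis (gauge x = +45); the point is 4 mm above the plate. The strip comes from -x.
- strip_home (a point): Point on the plate's top where the middle of the strip's underside lies when the strip is in line with its end on the back stop (80 mm in front of the stop, 55 mm in front of the head's axis). x is the direction in which the strip slides home; z up.
- spindle: Steel spindle, a rod of 8 mm diameter that slides straight down without turning; origin at the centre of its lower tip, z up. At the start the tip hangs 2.6 to 4.6 mm above the top of a strip lying on the plate. It goes down 10 mm per turn of the thimble (quick thread) and stays where it is left.
- thimble: Satin grey thimble, 30 mm in diameter, 33 mm high, on the head's axis; origin at the centre of its lower rim, z up. It drives the spindle directly (clockwise seen from above lowers it, about 0.22 N m) and goes down with it. Turning it by hand is wrong: nothing then limits the force.
- ratchet_cap: Black knurled ratchet cap, a cylinder 24 mm in diameter, 26 mm high, 1 mm above the thimble's top, on the same axis; origin at the centre of its underside, z up. It turns without end and drives the thimble through a slip clutch. Its x axis (white mark at -x) is parallel to the thimble's x at the start; each click turns it 18 degrees further than the thimble.
- cap_grip (a point): Centre of the cap at half height. The cap takes the thimble with it at about 0.22 N m (half of that standing still); once the spindle bears, the torque rises to 0.24 N m, the clutch slips with a click and the torque falls below zero (the cap snaps forward) before it rises again. 20 clicks a turn. Fingers must go down with it (10 mm a turn) or they load the clutch. The clicks press the spindle on the strip with about 20 N.
- strip: Bright silver strip, 160 mm long (its x), 20 mm wide (y), 8 mm thick, about 0.2 kg, loose on the bench left or right of the gauge. Origin: centre of its underside; both ends and faces alike. Held 25 mm or more behind its middle (away from the stop), the gripper keeps clear of the head when it slides home.
- pliers: Bystander: flat pliers with red handles, 43 x 129 x 10 mm, long along its y; origin at the centre of its underside. Lies on the other side of the gauge from the strip.
- pot: Bystander: amber glue pot with black lid, 42 mm in diameter, 54 mm high; origin at the centre of its underside.
- box: Bystander: small frosted box with a lid, 40 x 46 x 46 mm; origin at the centre of its underside.
- eyeglass: Bystander: folding eyeglass (loupe), 24 x 56 x 12 mm; origin at the centre of its underside.

How it is judged (in metres and radians):
On the way, in this order (a step that is already met when the one before it is completed fails the run):
1. The strip lies flat on the plate, in line, with its end against the back stop under the raised spindle (x of strip in the frame of strip_home between -0.0025 and 0.0025 m and y of strip in the frame of strip_home between -0.006 and 0.006 m and z of strip in the frame of strip_home below 0.002 m and angle between the z axis of strip and the z axis of gauge, either way round below 0.04 rad and angle between the x axis of strip and the x axis of gauge, either way round below 0.06 rad), for 0.2 s.
2. The spindle has come down and bears on the strip (contact force between spindle and strip above 4 N), for 0.1 s.
At the end, for the whole second after the job is handed in: The strip lies flat on the plate with its end within 2.5 mm of the back stop, within 6 mm of midway and 0.06 rad of the stand's line; the spindle bears on it with more than 6 N; the clutch has slipped by two to four clicks (cap 0.5 to 1.4 rad ahead of the thimble); all is still and released (all of step 1 and contact force between spindle and strip above 6 N and angle between the x axis of ratchet_cap and the x axis of thimble, either way round between 0.5 and 1.4 rad and linear speed of strip below 0.01 m/s and angular speed of ratchet_cap below 0.1 rad/s); the robot touches nothing.
It fails at once if The spindle presses on the soft silver with more than 45 N (by turning the thimble, pressing down or bumping it) (contact force between spindle and strip above 45 N).
It fails at once if The strip is rammed into the gauge with more than 60 N (before the spindle bears on it) (contact force between strip and gauge above 60 N and contact force between spindle and strip below 2 N).
It fails at once if The clutch is run on past four clicks (angle between the x axis of ratchet_cap and the x axis of thimble, either way round above 1.42 rad).
It fails at once if A bystander is pushed more than 20 mm (distance of any of pliers, pot, box, eyeglass from where it was at the start of the episode above 0.02 m).
It also fails if it takes over 72 s, if anything falls off the work surface, if the arm or the gripper's body presses on something with over 40 N, if the wrist force passes 120 N, or if a joint passes its speed limit or range.

## Working session

There is one attempt and no reset: what is moved stays moved. The work goes in short steps, Python scripts to look and compute and a tool call to move; the robot and the scene stay as the last step left them, time stands still between calls to the robot, and variables do not carry over. Pictures are saved under pics/ and viewed, about 8 in all and at most 12, crops included, and the job is handed in when it is done.

Besides the shell and the picture viewer there is one more tool, called after "Request:" as name(argument=value, ...) on one line, values as JSON. play_rows: Moves the arm, as the interface text tells. Its arguments: {"type":"object","properties":{"deltas":{"type":"array","items":{"type":"array","items":{"type":"number"}}},"squeeze":{"type":"number"}},"required":["deltas"]}

```bash
mkdir -p pics; cat > h.py <<'E'
import numpy as np,cv2
from rig import sensors,capture,order,ctrl
def cloud(c):
    z=c["z_map"];v,u=np.mgrid[:420,:560]
    P=np.stack([(u-c["cx"])/c["fx"]*z,(v-c["cy"])/c["fy"]*z,z],-1)
    return P@np.array(c["rotation"]).T+np.array(c["eye"])
def ray(c,u,v,h):
    d=np.array(c["rotation"])@np.array([(u-c["cx"])/c["fx"],(v-c["cy"])/c["fy"],1]);e=np.array(c["eye"])
    return e+d*(h-e[2])/d[2]
E
python3 - <<'E'
from h import *
print(sensors.sense(),ctrl.tcp_to_grasp)
a=capture("top");b=capture("side")
for n,c in(("top",a),("side",b)):
    np.save(n+".npy",c,allow_pickle=True);cv2.imwrite(f"pics/{n}0.png",c["pixels"][:,:,::-1]);print(n,c["eye"],np.round(c["rotation"],3).tolist(),c["fx"],c["cx"],c["cy"])
E
```

```text
{'time_s': 0.0, 'joints': array([ 1.06961645e+00,  3.13451457e-01,  1.49841713e+00, -1.45645558e-08,
        1.33100799e+00, -2.23365327e-01]), 'dq': array([ 1.00957828e-03,  1.37823825e-03, -5.62769048e-04, -5.13440488e-04,
        4.91488209e-05, -1.50524582e-04]), 'tau': array([-1.90429331e-03, -4.12270474e+01, -2.59742206e+01, -3.25765041e-04,
        4.08371605e-03, -1.87551287e-06]), 'eef_pos': array([143.85403707, 504.64556075, 230.74184389]), 'ee_rot': array([-2.27504006e-04,  1.38460966e-01,  9.90367684e-01, -6.00294922e-04]), 'force': array([-0.0311719 , -0.10239941,  0.92919335]), 'wrist_torque': array([ 0.00725368,  0.00631874, -0.02017212]), 'grip_width': 1.0045295080730519} -18.700000000000003
top [ 334.6650951   -92.8630699  1029.61759929] [-0.049, 0.711, -0.697, 0.076] 423.15666756110727 279.81416393244666 207.8259196525176
side [1027.71136287   92.33555241  967.02635749] [-0.165, 0.542, 0.788, -0.242] 467.6625179961559 277.40284847889404 212.22953769062718
```

View pics/top0.png

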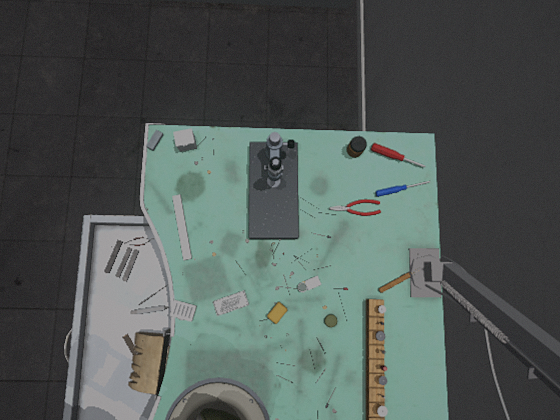

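View pics/side0.png

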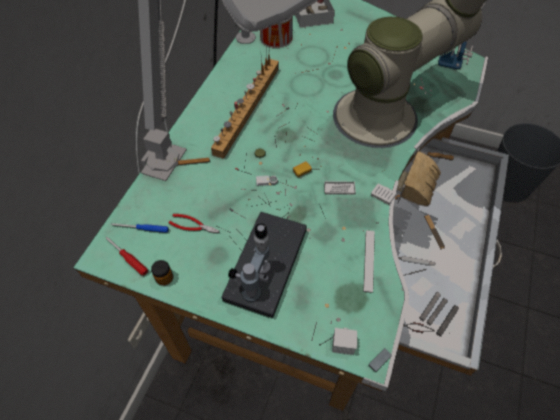

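The gauge is at about (274,190) in the top view. The strip is left of it at (181,227), the pliers are to the right at (360,207), and the pot is at (357,147). The box is at (184,139) and the eyeglass at (155,139).

```bash
cat >> h.py <<'E'
from scipy.spatial.transform import Rotation as Ro
def fix(c):
    r=np.asarray(c["rotation"])
    if r.size==4: c["rotation"]=Ro.from_quat(np.r_[r[1:],r[0]]).as_matrix()
    return c
E
python3 - <<'E'
from h import *
T=fix(np.load("top.npy",allow_pickle=True).item());S=fix(np.load("side.npy",allow_pickle=True).item())
print(T["rotation"].round(3).tolist())
def rect(c,m,h,seed):
    n,l=cv2.connectedComponents(m.astype(np.uint8));k=l[seed[1],seed[0]]
    if k==0: print("seed off");return
    v,u=np.nonzero(l==k);P=np.array([ray(c,a,b,h)[:2] for a,b in zip(u,v)],np.float32)
    r=cv2.minAreaRect(P);print("rect",r,len(u))
    return P
for c,s,g in((T,(181,227),(274,225)),(S,(369,262),(284,250))):
    p=c["pixels"].astype(int);hsv=cv2.cvtColor(c["pixels"],cv2.COLOR_RGB2HSV).astype(int)
    C=cloud(c);print("strip px",p[s[1],s[0]],C[s[1],s[0]],"gr",p[g[1],g[0]],C[g[1],g[0]])
    rect(c,(hsv[...,1]<30)&(hsv[...,2]>140),8,s)
    rect(c,(hsv[...,2]<100)&(hsv[...,1]<70),30,g)
    Z=C[...,2]
    m=(C[...,0]>350)&(C[...,0]<800)&(Z>22)&(Z<38)&(np.abs(C[...,1])<400)
    print(cv2.minAreaRect(C[m][:,:2].astype(np.float32)),m.sum())
for n,c,uv,h in(("cap T",T,(275,162),190),("cap S",S,(261,230),190),("strip endsT",T,(177,196),8),("",T,(186,258),8),("stripS",S,(369,232),8),("",S,(369,290),8)):
    print(n,ray(c,*uv,h).round(1),cloud(c)[uv[1],uv[0]].round(1))
for n,c in(("T",T),("S",S)):
    x0=(235,125,95,125) if n=="T" else (205,195,130,130)
    x,y,w,hh=x0;cv2.imwrite(f"pics/{n}c.png",cv2.resize(c["pixels"][y:y+hh,x:x+w,::-1],None,fx=4,fy=4,interpolation=cv2.INTER_CUBIC))
E
```

```text
[[0.017, -0.984, 0.177], [-0.999, -0.024, -0.036], [0.04, -0.177, -0.983]]
strip px [165 162 163] [466.25123768 107.42626037   7.58648968] gr [83 87 89] [ 473.0043937  -116.38048755   30.75369601]
rect ((468.20318603515625, 107.3805160522461), (158.5012969970703, 19.01198959350586), 13.016706466674805) 522
rect ((565.9761962890625, -111.95599365234375), (253.3392333984375, 120.68496704101562), 1.5378201007843018) 4587
((567.4384155273438, -132.20831298828125), (520.6263427734375, 253.4142303466797), 87.99381256103516) 4240
strip px [174 170 167] [477.05657761 106.43258251   7.9873811 ] gr [55 56 58] [526.77665532 -84.61692669  25.83223434]
rect ((469.692626953125, 104.86088562011719), (159.70867919921875, 19.622337341308594), 12.955767631530762) 514
rect ((567.4510498046875, -112.88383483886719), (130.9133758544922, 252.0413360595703), 89.71066284179688) 4893
((572.7263793945312, -127.8870849609375), (517.7135620117188, 259.8809814453125), 89.32132720947266) 3962
cap T [ 581.7 -112.1  190. ] [ 581.7 -112.1  190. ]
cap S [ 588.2 -111.4  190. ] [ 587.9 -111.6  189.4]
strip endsT [542.2 121.5   8. ] [542.3 121.5   7.7]
 [392.1  91.2   8. ] [392.1  91.3   7.5]
stripS [398.   85.7   8. ] [397.   85.7   6.5]
 [545.3 124.3   8. ] [544.3 124.4   6. ]
```

View pics/Tc.png

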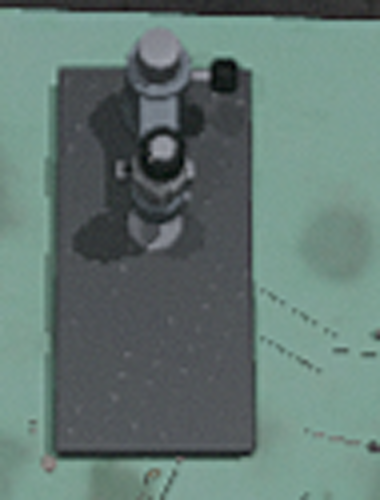

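The gauge plate is almost axis-aligned in the crop: corners (57,68), (250,70), (55,452), (252,455), with the cap at (162,153). I'll fly above the rear half of the strip next.

Request:
play_rows(deltas=[[0.52, -0.727, 0, 0, 0, 0.345, 1], [0.52, -0.727, 0, 0, 0, 0.345, 1], [0.52, -0.727, 0, 0, 0, 0.345, 1], [0.52, -0.727, 0, 0, 0, 0.345, 1], [0.52, -0.727, 0, 0, 0, 0.345, 1], [0.52, -0.727, 0, 0, 0, 0.345, 1], [0.52, -0.727, 0, 0, 0, 0.345, 1], [0.52, -0.727, 0, 0, 0, 0.345, 1]])

```text
time_s: 0.77
eef_pos: [310.9, 270.7, 231.2]
ee_rot: [-0.0, -0.007, 1.0, -0.0]
force: [0.4, -0.1, 1.2]
grip_width: 0.999
```

Request:
play_rows(deltas=[[0.52, -0.727, 0, 0, 0, 0.345, 1], [0.52, -0.727, 0, 0, 0, 0.345, 1], [0.52, -0.727, 0, 0, 0, 0.345, 1], [0.52, -0.727, 0, 0, 0, 0.345, 1], [0.52, -0.727, 0, 0, 0, 0.345, 1], [0.52, -0.727, 0, 0, 0, 0.345, 1], [0, 0, 0, 0, 0, 0, 1], [0, 0, 0, 0, 0, 0, 1]], squeeze=40)

```text
time_s: 1.43
eef_pos: [435.5, 96.6, 230.8]
ee_rot: [-0.001, -0.112, 0.994, 0.0]
force: [-0.2, -0.5, -0.4]
grip_width: 1.0
```

```bash
cat >> h.py <<'E'
def wrist():
    s=sensors.sense();c=capture("wrist");q=s["ee_rot"];R=Ro.from_quat(np.r_[q[1:],q[0]]).as_matrix()
    M=np.array(c["tool_from_camera"]);c["rotation"]=R@M[:3,:3];c["eye"]=R@M[:3,3]+s["eef_pos"];c["state"]=s
    y=R[:,1];print("tcp",s["eef_pos"].round(1),"yang",np.degrees(np.arctan2(y[1],y[0])).round(2),"tz",R[:,2].round(4),"j6",s["joints"][5].round(3),"t",round(s["time_s"],2));return c
E
python3 - <<'E'
from h import *
c=wrist();np.save("w1.npy",c,allow_pickle=True);cv2.imwrite("pics/w1.png",c["pixels"][:,:,::-1])
hsv=cv2.cvtColor(c["pixels"],cv2.COLOR_RGB2HSV).astype(int);print(c["eye"],c["fx"])
C=cloud(c);m=(hsv[...,1]<30)&(hsv[...,2]>140)
n,l,st,ce=cv2.connectedComponentsWithStats(m.astype(np.uint8))
for k in range(1,n):
    if st[k,4]>1500:
        v,u=np.nonzero(l==k);P=np.array([ray(c,a,b,8)[:2] for a,b in zip(u,v)],np.float32);print(st[k],ce[k],cv2.minAreaRect(P),np.median(C[l==k],0))
E
```

```text
tcp [435.5  96.6 230.8] yang 102.89 tz [-1.3e-03  1.0e-04 -1.0e+00] j6 -1.841 t 1.43
[364.85015089  81.15298718 373.58398988] 308.00230472150383
[ 165    0   79   45 1985] [203.95365239  22.18438287] ((289.5289306640625, -19.891876220703125), (35.81721115112305, 78.05709075927734), 20.000816345214844) [290.20347972 -24.58358634   2.23387405]
[  281     0   215   355 16059] [386.98405878 117.63117255] ((444.54931640625, 211.23800659179688), (443.4732971191406, 220.78546142578125), 12.909621238708496) [ 317.8632885   308.31000987 -288.23439067]
[ 353    0  170  234 3217] [455.91265154 133.49051912] ((330.13690185546875, 249.99742126464844), (104.0442123413086, 268.6295166015625), 87.76605224609375) [ 327.26393737  434.70393078 -245.89018834]
[ 275  140   17  125 1773] [283.03158488 204.72250423] ((467.8047180175781, 105.87621307373047), (158.98800659179688, 19.617408752441406), 13.245061874389648) [470.79835108 106.78308527   7.93990405]
```

View pics/w1.png

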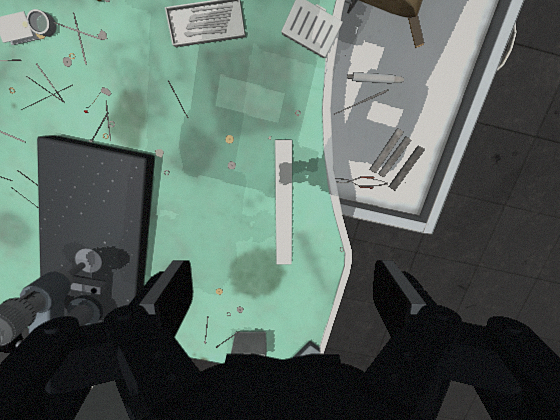

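The strip is in the middle, from (284,140) to (284,264), and lines up with the jaws. I'll half-close so the fingers stay clear of the bench edge, descend and grip.

Request:
play_rows(deltas=[[-0.045, 0.032, -0.9, 0, 0, 0.06, 0], [0, 0, -0.9, 0, 0, 0, 0], [0, 0, -0.9, 0, 0, 0, 0], [0, 0, -0.9, 0, 0, 0, 0], [0, 0, -0.9, 0, 0, 0, 0], [0, 0, -0.7, 0, 0, 0, 0], [0, 0, -0.3, 0, 0, 0, 0], [0, 0, 0, 0, 0, 0, 0]], squeeze=40)

```text
time_s: 2.15
eef_pos: [431.1, 100.1, 9.1]
ee_rot: [-0.003, -0.118, 0.993, 0.0]
force: [-0.4, -0.6, 0.4]
grip_width: 0.501
```

Request:
play_rows(deltas=[[0, 0, -0.15, 0, 0, 0, 0], [0, 0, 0, 0, 0, 0, 0]])

```text
time_s: 2.32
eef_pos: [433.4, 99.6, 5.6]
ee_rot: [0.0, -0.117, 0.993, -0.0]
force: [-0.1, 0.5, -0.4]
grip_width: 0.5
```

Request:
play_rows(deltas=[[0, -0.03, -0.07, 0, 0, 0, 0], [0, 0, 0, 0, 0, 0, 0], [0, 0, 0, 0, 0, 0, -1], [0, 0, 0, 0, 0, 0, -1], [0, 0, 0, 0, 0, 0, -1], [0, 0, 0, 0, 0, 0, -1], [0, 0, 0, 0, 0, 0, -1], [0, 0, 0, 0, 0, 0, -1]], squeeze=50)

```text
time_s: 2.98
eef_pos: [433.7, 97.8, 3.2]
ee_rot: [0.0, -0.117, 0.993, -0.0]
force: [-2.0, -0.6, 6.6]
grip_width: 0.215
```

Request:
play_rows(deltas=[[0, 0, 0.5, 0, 0, 0, -1], [0, 0, 0.5, 0, 0, 0, -1], [0, 0, 0.5, 0, 0, 0, -1], [0, 0, 0.5, 0, 0, 0, -1], [0, 0, 0, 0, 0, 0, -1], [0, 0, 0, 0, 0, 0, -1]])

```text
time_s: 3.48
eef_pos: [433.5, 97.8, 82.8]
ee_rot: [0.001, -0.117, 0.993, -0.0]
force: [-0.3, 0.3, -1.6]
grip_width: 0.21
```

```bash
python3 - <<'E'
from h import *
c=wrist();np.save("w2.npy",c,allow_pickle=True);cv2.imwrite("pics/w2.png",c["pixels"][:,:,::-1])
C=cloud(c);T=fix(capture("top"));np.save("top2.npy",T,allow_pickle=True)
hsv=cv2.cvtColor(T["pixels"],cv2.COLOR_RGB2HSV).astype(int)
# gauge corners from first top view
T0=fix(np.load("top.npy",allow_pickle=True).item())
for uv in((249.25,142),(297.5,142.5),(248.75,238),(298,238.75)): print(ray(T0,*uv,30).round(1))
S=fix(np.load("side.npy",allow_pickle=True).item());x,y,w,h=205,195,130,130
a=cv2.resize(S["pixels"][y:y+h,x:x+w,::-1],None,fx=4,fy=4,interpolation=cv2.INTER_CUBIC)
b=cv2.resize(c["pixels"][:,:,::-1],(374,280));o=np.zeros((520,800,3),np.uint8)
o[:,:520-0]=a[:,:520]; o[:210,520:]=cv2.resize(c["pixels"][:,:,::-1],(280,210)); cv2.imwrite("pics/m.png",o)
E
```

```text
tcp [433.5  97.8  82.8] yang 103.42 tz [ 1.4e-03 -1.0e-04 -1.0e+00] j6 -1.848 t 3.48
[677.9 -51.4  30. ]
[ 680.3 -170.5   30. ]
[440.8 -57.3  30. ]
[ 441.5 -174.    30. ]
```

View pics/m.png

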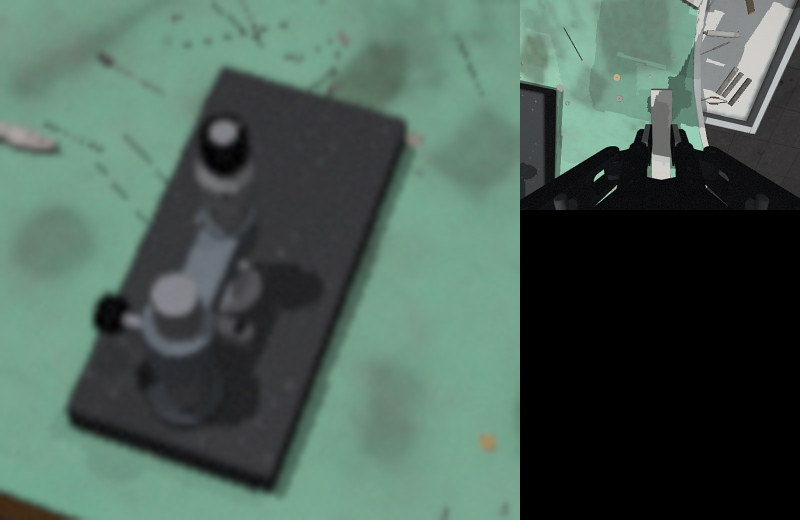

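The side crop shows plate corners at about (225,68), (405,122), (72,412), (272,490) and the cap at (222,132). The wrist inset shows the strip held between the pads. Next I'll carry it over the front of the plate.

Request:
play_rows(deltas=[[0, -0.665, 0, 0, 0, -0.25, -1], [0, -0.665, 0, 0, 0, -0.25, -1], [0, -0.665, 0, 0, 0, -0.25, -1], [0, -0.665, 0, 0, 0, -0.25, -1], [0, -0.665, 0, 0, 0, -0.25, -1], [0, -0.665, 0, 0, 0, -0.25, -1], [0, -0.665, 0, 0, 0, -0.25, -1], [0, -0.665, 0, 0, 0, -0.25, -1]])

```text
time_s: 4.25
eef_pos: [432.6, -116.0, 81.2]
ee_rot: [-0.001, -0.012, 1.0, 0.001]
force: [1.1, 0.8, -2.2]
grip_width: 0.212
```

Request:
play_rows(deltas=[[0, 0, 0, 0, 0, 0, -1], [0, 0, 0, 0, 0, 0, -1], [0, 0, 0, 0, 0, 0, -1]])

```text
time_s: 4.5
eef_pos: [432.8, -114.3, 81.6]
ee_rot: [-0.001, -0.012, 1.0, 0.001]
force: [-0.6, 0.5, -1.8]
grip_width: 0.213
```

```bash
python3 - <<'E'
from h import *
S=fix(np.load("side.npy",allow_pickle=True).item());T=fix(np.load("top.npy",allow_pickle=True).item())
for uv in((225,68),(405,122),(72,412),(272,490)): print("side corner",ray(S,205+uv[0]/4,195+uv[1]/4,30).round(1))
for c,n in((T,"T"),(S,"S")):
    C=cloud(c);m=(C[...,2]>183)&(C[...,2]<197)&(abs(C[...,0]-584)<25)&(abs(C[...,1]+112)<25)
    print(n,m.sum(),C[m].mean(0),C[m].min(0),C[m].max(0))
def strip(c):
    hsv=cv2.cvtColor(c["pixels"],cv2.COLOR_RGB2HSV).astype(int);C=cloud(c)
    m=(hsv[...,1]<40)&(hsv[...,2]>120)&(C[...,2]>60)&(C[...,2]<110)&(C[...,0]>380)&(C[...,0]<580)&(abs(C[...,1]+115)<30)
    P=C[m];print(len(P),P.mean(0),cv2.minAreaRect(P[:,:2].astype(np.float32)))
    A=np.c_[P[:,:2]-P[:,:2].mean(0),np.ones(len(P))];print("plane",np.linalg.lstsq(A,P[:,2],rcond=None)[0])
c=wrist()
for k in("top","side"): 
    d=fix(capture(k));strip(d);np.save(k+"3.npy",d,allow_pickle=True)
np.save("w3.npy",c,allow_pickle=True);strip(c)
cv2.imwrite("pics/m3.png",np.hstack([cv2.resize(c["pixels"][:,:,::-1],(400,300)),cv2.resize(d["pixels"][150:300,180:380,::-1],(400,300))]))
E
```

```text
side corner [ 450.  -172.1   30. ]
side corner [447.9 -57.8  30. ]
side corner [ 686.5 -165.1   30. ]
side corner [689.1 -48.7  30. ]
T 113 [ 581.97309553 -111.56894995  190.03745164] [ 570.60328891 -122.73196413  183.70137146] [595.24617087 -99.78909369 193.71758345]
S 115 [ 586.67285488 -113.32061756  189.28324525] [ 574.12074926 -125.3852807   183.31171368] [ 598.05590636 -101.98305404  192.95241143]
tcp [ 432.8 -114.3   81.6] yang 91.43 tz [-0.0019  0.0012 -1.    ] j6 -2.117 t 4.5
16 [ 543.72860127 -113.99748274   84.87786305] ((543.0697021484375, -112.49589538574219), (12.302383422851562, 7.501106262207031), 82.91480255126953)
plane [-3.64282448e-01  2.17829041e-02  8.48778630e+01]
323 [ 498.23375623 -112.64384572   84.40983702] ((498.15631103515625, -112.68807220458984), (104.65040588378906, 20.46158790588379), 0.771185040473938)
plane [-8.90458440e-03  2.59853383e-02  8.44098370e+01]
3692 [ 446.73674746 -113.44770262   86.19468972] ((438.1460266113281, -113.35979461669922), (100.07266235351562, 19.716087341308594), 1.105251431465149)
plane [-1.39185968e-02 -1.48909251e-03  8.61946897e+01]
```

View pics/m3.png

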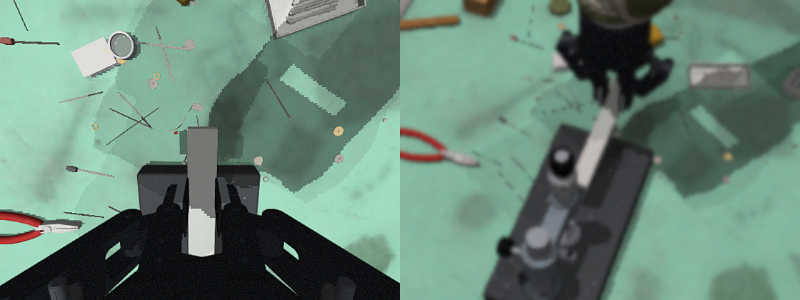

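```bash
python3 - <<'E'
from h import *
for n in("w3","side3"):
    c=np.load(n+".npy",allow_pickle=True).item();C=cloud(c)
    m=(C[...,2]>26)&(C[...,2]<34)&(abs(C[...,1]+112)<70)&(C[...,0]>445)&(C[...,0]<520)
    for x in range(430,700,12):
        k=(C[...,2]>26)&(C[...,2]<34)&(abs(C[...,1]+112)<75)&(abs(C[...,0]-x)<4)
        if k.sum()>15: y=C[k][:,1];print(n,x,k.sum(),y.min().round(1),y.max().round(1),((y.min()+y.max())/2).round(1),C[k][:,2].mean().round(1))
c=np.load("w1.npy",allow_pickle=True).item();C=cloud(c)
k=(C[...,2]>26)&(C[...,2]<34)&(abs(C[...,1]+112)<75)&(C[...,0]>420)
print(C[k].min(0),C[k].max(0),cv2.minAreaRect(C[k][:,:2].astype(np.float32)))
E
```

```text
w3 442 815 -175.6 -56.7 -116.1 28.8
w3 454 957 -176.1 -56.3 -116.2 30.0
w3 466 662 -175.8 -55.8 -115.8 30.0
w3 478 437 -175.6 -56.2 -115.9 29.9
w3 490 51 -172.5 -56.4 -114.4 29.9
w3 502 33 -126.7 -96.4 -111.6 30.0
w3 514 115 -131.8 -90.5 -111.2 30.1
w3 526 173 -131.9 -89.9 -110.9 29.9
w3 538 22 -132.7 -92.7 -112.7 30.0
side3 454 101 -175.4 -58.0 -116.7 28.8
side3 466 108 -174.1 -58.8 -116.5 28.8
side3 478 102 -175.4 -57.3 -116.4 29.0
side3 490 82 -174.5 -56.8 -115.6 28.5
side3 502 78 -175.2 -55.6 -115.4 28.6
side3 514 78 -174.0 -56.4 -115.2 28.8
side3 526 94 -173.6 -56.6 -115.1 28.8
side3 538 110 -174.0 -55.4 -114.7 28.6
side3 550 104 -174.4 -55.2 -114.8 28.7
side3 562 105 -173.7 -55.2 -114.4 28.8
side3 574 114 -173.5 -54.4 -113.9 28.7
side3 586 111 -172.2 -54.3 -113.3 28.5
side3 598 103 -172.4 -54.7 -113.6 28.9
side3 610 79 -172.7 -54.4 -113.5 29.0
side3 622 87 -158.7 -54.3 -106.5 28.9
side3 634 95 -171.5 -54.7 -113.1 28.5
side3 646 109 -172.6 -53.4 -113.0 28.7
side3 658 113 -171.2 -52.7 -112.0 28.9
side3 670 158 -171.6 -52.7 -112.1 29.0
side3 682 160 -171.4 -52.0 -111.7 28.6
[ 441.32163129 -176.44291245   26.01097305] [670.27797484 -51.82771025  33.99665298] ((556.3766479492188, -113.8036117553711), (228.55307006835938, 121.13523864746094), 1.3255177736282349)
```

Request:
play_rows(deltas=[[0, -0.065, -0.4, 0, 0, 0, -1], [0, 0, -0.4, 0, 0, 0, -1], [0, 0, -0.25, 0, 0, 0, -1], [0, 0, -0.05, 0, 0, 0, -1], [0, 0, -0.05, 0, 0, 0, -1], [0, 0, 0, 0, 0, 0, -1], [0, 0, 0, 0, 0, 0, -1]])

```text
time_s: 5.23
eef_pos: [433.8, -117.5, 37.0]
ee_rot: [0.0, -0.013, 1.0, -0.0]
force: [-0.3, 0.2, -2.1]
grip_width: 0.21
```

Request:
play_rows(deltas=[[0, 0, -0.02, 0, 0, 0, -1], [0, 0, -0.01, 0, 0, 0, -1], [0, 0, 0, 0, 0, 0, -1]])

```text
time_s: 5.48
eef_pos: [433.5, -117.6, 35.5]
ee_rot: [0.0, -0.012, 1.0, -0.0]
force: [1.2, 0.6, -1.3]
grip_width: 0.208
```

Request:
play_rows(deltas=[[0, 0, -0.02, 0, 0, 0, -1], [0, 0, 0, 0, 0, 0, -1], [0, 0, 0, 0, 0, 0, -1]])

```text
time_s: 5.73
eef_pos: [433.4, -117.6, 34.5]
ee_rot: [-0.0, -0.012, 1.0, 0.0]
force: [-0.3, 0.0, -2.2]
grip_width: 0.21
```

Request:
play_rows(deltas=[[0, 0, -0.015, 0, 0, 0, -1], [0, 0, 0, 0, 0, 0, -1], [0, 0, 0, 0, 0, 0, -1]])

```text
time_s: 5.98
eef_pos: [433.4, -117.6, 33.9]
ee_rot: [0.0, -0.012, 1.0, -0.0]
force: [-0.2, 0.0, -0.6]
grip_width: 0.211
```

Request:
play_rows(deltas=[[0, 0, -0.01, 0, 0, 0, -1], [0, 0, 0, 0, 0, 0, -1], [0, 0, 0, 0, 0, 0, -1]])

```text
time_s: 6.23
eef_pos: [433.4, -117.6, 33.5]
ee_rot: [0.0, -0.012, 1.0, -0.0]
force: [0.3, -0.2, -0.5]
grip_width: 0.214
```

Request:
play_rows(deltas=[[0.17, 0.0035, 0, 0, 0, 0, -1], [0.17, 0.0035, 0, 0, 0, 0, -1], [0.17, 0.0035, 0, 0, 0, 0, -1], [0.17, 0.0035, 0, 0, 0, 0, -1], [0.17, 0.0035, 0, 0, 0, 0, -1], [0.17, 0.0035, 0, 0, 0, 0, -1], [0, 0, 0, 0, 0, 0, -1], [0, 0, 0, 0, 0, 0, -1]])

```text
time_s: 6.9
eef_pos: [474.4, -116.7, 33.4]
ee_rot: [0.0, -0.013, 1.0, -0.0]
force: [0.7, -0.1, -0.6]
grip_width: 0.21
```

Request:
play_rows(deltas=[[0.1, 0.002, 0, 0, 0, 0, -1], [0.05, 0.001, 0, 0, 0, 0, -1], [0, 0, 0, 0, 0, 0, -1], [0, 0, 0, 0, 0, 0, -1]])

```text
time_s: 7.23
eef_pos: [480.2, -116.6, 33.5]
ee_rot: [0.0, -0.012, 1.0, -0.0]
force: [0.0, -0.5, -1.6]
grip_width: 0.207
```

```bash
python3 - <<'E'
from h import *
print(sensors.sense()["force"])
d=fix(capture("side"));np.save("side4.npy",d,allow_pickle=True)
cv2.imwrite("pics/s4.png",cv2.resize(d["pixels"][190:320,200:330,::-1],(520,520),interpolation=cv2.INTER_CUBIC))
E
```

```text
[ 0.00441655 -0.47595634 -1.61032128]
```

View pics/s4.png

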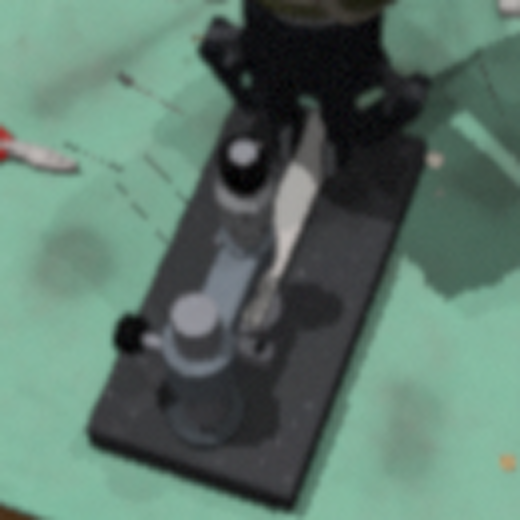

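The strip runs under the head in line with the plate, its front end near (260,310). I'll go on in small steps and watch the x force.

Request:
play_rows(deltas=[[0.05, 0.001, 0, 0, 0, 0, -1], [0.05, 0.001, 0, 0, 0, 0, -1], [0, 0, 0, 0, 0, 0, -1]])

```text
time_s: 7.53
eef_pos: [484.5, -116.6, 33.6]
ee_rot: [0.0, -0.012, 1.0, -0.0]
force: [0.0, 0.0, -0.8]
grip_width: 0.212
```

Request:
play_rows(deltas=[[0.03, 0, 0, 0, 0, 0, -1], [0.02, 0, 0, 0, 0, 0, -1], [0, 0, 0, 0, 0, 0, -1]])

```text
time_s: 7.78
eef_pos: [486.3, -116.5, 33.5]
ee_rot: [0.0, -0.012, 1.0, -0.0]
force: [-0.1, -0.1, -2.2]
grip_width: 0.211
```

Request:
play_rows(deltas=[[0.02, 0, 0, 0, 0, 0, -1], [0.02, 0, 0, 0, 0, 0, -1], [0, 0, 0, 0, 0, 0, -1]])

```text
time_s: 8.03
eef_pos: [487.9, -116.5, 33.5]
ee_rot: [0.0, -0.012, 1.0, -0.0]
force: [-0.0, 0.6, -0.4]
grip_width: 0.211
```

Request:
play_rows(deltas=[[0.015, 0, 0, 0, 0, 0, -1], [0.015, 0, 0, 0, 0, 0, -1], [0, 0, 0, 0, 0, 0, -1]])

```text
time_s: 8.28
eef_pos: [489.1, -116.5, 33.5]
ee_rot: [0.0, -0.012, 1.0, -0.0]
force: [0.4, 0.7, -1.1]
grip_width: 0.208
```

Request:
play_rows(deltas=[[0.015, 0, 0, 0, 0, 0, -1], [0.01, 0, 0, 0, 0, 0, -1], [0, 0, 0, 0, 0, 0, -1]])

```text
time_s: 8.53
eef_pos: [490.1, -116.6, 33.5]
ee_rot: [0.0, -0.012, 1.0, -0.0]
force: [0.0, -0.3, -1.3]
grip_width: 0.21
```

Request:
play_rows(deltas=[[0.015, 0, 0, 0, 0, 0, -1], [0.01, 0, 0, 0, 0, 0, -1], [0, 0, 0, 0, 0, 0, -1]])

```text
time_s: 8.78
eef_pos: [491.1, -116.5, 33.5]
ee_rot: [0.0, -0.012, 1.0, -0.0]
force: [0.5, 0.2, -2.3]
grip_width: 0.21
```

Request:
play_rows(deltas=[[0.01, 0, 0, 0, 0, 0, -1], [0.01, 0, 0, 0, 0, 0, -1], [0, 0, 0, 0, 0, 0, -1]])

```text
time_s: 9.03
eef_pos: [491.9, -116.5, 33.5]
ee_rot: [0.0, -0.012, 1.0, -0.0]
force: [-0.2, 0.2, -1.4]
grip_width: 0.211
```

Request:
play_rows(deltas=[[0.01, 0, 0, 0, 0, 0, -1], [0.01, 0, 0, 0, 0, 0, -1], [0, 0, 0, 0, 0, 0, -1]])

```text
time_s: 9.28
eef_pos: [492.7, -116.5, 33.5]
ee_rot: [0.0, -0.012, 1.0, -0.0]
force: [0.0, -0.3, -2.5]
grip_width: 0.211
```

Request:
play_rows(deltas=[[0.015, 0, 0, 0, 0, 0, -1], [0.01, 0, 0, 0, 0, 0, -1], [0, 0, 0, 0, 0, 0, -1]])

```text
time_s: 9.53
eef_pos: [492.9, -116.4, 33.2]
ee_rot: [-0.001, -0.012, 1.0, 0.0]
force: [-4.7, -0.7, -0.1]
grip_width: 0.209
```

Request:
play_rows(deltas=[[0.015, 0, 0, 0, 0, 0, -1], [0.01, 0, 0, 0, 0, 0, -1], [0, 0, 0, 0, 0, 0, -1]])

```text
time_s: 9.78
eef_pos: [493.0, -116.3, 33.2]
ee_rot: [-0.002, -0.013, 1.0, 0.0]
force: [-11.0, -2.0, 4.0]
grip_width: 0.211
```

Request:
play_rows(deltas=[[0.015, 0, 0, 0, 0, 0, -1], [0.01, 0, 0, 0, 0, 0, -1], [0, 0, 0, 0, 0, 0, -1]])

```text
time_s: 10.03
eef_pos: [493.0, -116.3, 33.2]
ee_rot: [-0.003, -0.013, 1.0, 0.001]
force: [-16.7, -2.5, 8.2]
grip_width: 0.208
```

Contact at TCP x = 492.9. I'll ease off most of the load, release and lift.

Request:
play_rows(deltas=[[-0.03, 0, 0, 0, 0, 0, -1], [-0.01, 0, 0, 0, 0, 0, -1], [0, 0, 0, 0, 0, 0, -1]])

```text
time_s: 10.28
eef_pos: [493.0, -116.4, 33.3]
ee_rot: [-0.001, -0.012, 1.0, 0.0]
force: [-7.8, -0.9, 1.1]
grip_width: 0.209
```

Request:
play_rows(deltas=[[0, 0, 0, 0, 0, 0, -0.1], [0, 0, 0, 0, 0, 0, -0.1], [0, 0, 0, 0, 0, 0, -0.1], [0, 0, 0, 0, 0, 0, -0.1], [-0.05, 0, 0.3, 0, 0, 0, -0.1], [-0.1, 0, 0.8, 0, 0, 0, -0.1], [-0.1, 0, 0.9, 0, 0, 0, -0.1], [0, 0, 0.9, 0, 0, 0, 0.3]])

```text
time_s: 10.95
eef_pos: [483.1, -116.2, 151.6]
ee_rot: [-0.0, -0.012, 1.0, 0.0]
force: [0.6, -1.2, 1.0]
grip_width: 0.577
```

Request:
play_rows(deltas=[[0, 0, 0.9, 0, 0, 0, 0.3], [0, 0, 0.9, 0, 0, 0, 0.3], [0, 0, 0.9, 0, 0, 0, 0.3], [0, 0, 0, 0, 0, 0, 0.3], [0, 0, 0, 0, 0, 0, 0.3]])

```text
time_s: 11.37
eef_pos: [484.3, -116.6, 259.9]
ee_rot: [0.002, -0.012, 1.0, -0.001]
force: [-0.6, 0.4, -0.4]
grip_width: 0.652
```

```bash
python3 - <<'E'
from h import *
c=wrist();np.save("w5.npy",c,allow_pickle=True)
d=fix(capture("side"));np.save("side5.npy",d,allow_pickle=True);t=fix(capture("top"))
for n,k in(("w",c),("s",d),("t",t)):
    C=cloud(k);hsv=cv2.cvtColor(k["pixels"],cv2.COLOR_RGB2HSV).astype(int)
    m=(C[...,2]>34)&(C[...,2]<42)&(abs(C[...,1]+113)<30)&(C[...,0]>400)&(C[...,0]<560);P=C[m]
    if len(P)>30:
        A=np.c_[P[:,:2]-P[:,:2].mean(0),np.ones(len(P))]
        print(n,"strip",len(P),cv2.minAreaRect(P[:,:2].astype(np.float32)),np.linalg.lstsq(A,P[:,2],rcond=None)[0].round(4))
    m=(C[...,2]>183)&(C[...,2]<197)&(abs(C[...,0]-582)<25)&(abs(C[...,1]+113)<25)
    if m.sum()>20: print(n,"cap",m.sum(),C[m].mean(0),cv2.minEnclosingCircle(C[m][:,:2].astype(np.float32)),np.percentile(C[m][:,2],[5,50,95]))
cv2.imwrite("pics/m5.png",np.hstack([cv2.resize(c["pixels"][:,:,::-1],(400,300)),cv2.resize(d["pixels"][190:290,210:343,::-1],(400,300),interpolation=cv2.INTER_CUBIC)]))
E
```

```text
tcp [ 484.3 -116.6  259.9] yang 91.43 tz [ 0.0043 -0.0021 -1.    ] j6 -2.068 t 11.37
w strip 1489 ((503.6649475097656, -115.13748931884766), (112.39341735839844, 19.63709831237793), 1.0779767036437988) [1.00000e-03 1.60000e-03 3.79821e+01]
w cap 710 [ 579.36948221 -113.21073106  190.51431447] ((581.309326171875, -113.0094985961914), 12.527119636535645) [184.60697968 191.49965176 192.79020156]
s strip 280 ((503.9590759277344, -115.70711517333984), (108.40390014648438, 20.395675659179688), 1.352967619895935) [7.00000e-04 7.50000e-03 3.67879e+01]
s cap 114 [ 586.79804524 -113.41403012  189.76629037] ((585.5750732421875, -114.37178039550781), 12.311115264892578) [184.6974102  190.04670383 192.85973914]
t strip 112 ((492.313232421875, -113.50898742675781), (36.70638656616211, 19.14689826965332), 1.3998562097549438) [-5.20000e-03 -3.13000e-02  3.74462e+01]
```

View pics/m5.png

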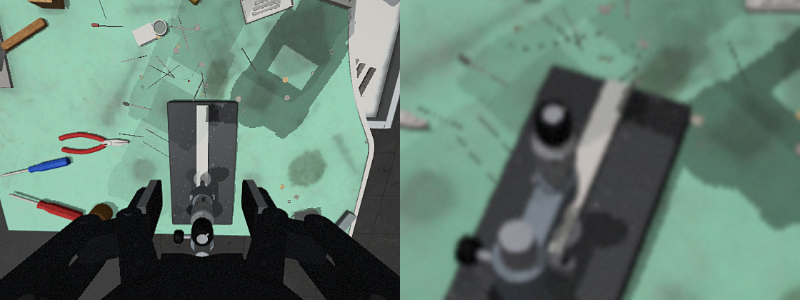

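The strip lies flat and in line under the head, with its rear end at wrist-view (203,105). The head is near (203,195–240). Now I'll go over the cap.

Request:
play_rows(deltas=[[0.61, 0.021, 0, 0, 0, 0, 0.3], [0.61, 0.021, 0, 0, 0, 0, 0.3], [0.61, 0.021, 0, 0, 0, 0, 0.3], [0.6, 0.021, 0, 0, 0, 0, 0.3], [0, 0, 0, 0, 0, 0, 0.3], [0, 0, 0, 0, 0, 0, 0.3], [0, 0, 0, 0, 0, 0, 0.3]])

```text
time_s: 12.1
eef_pos: [580.5, -113.1, 256.5]
ee_rot: [-0.001, -0.012, 1.0, 0.0]
force: [-0.7, 0.1, -0.0]
grip_width: 0.65
```

```bash
python3 - <<'E'
from h import *
c=wrist();np.save("w6.npy",c,allow_pickle=True);C=cloud(c)
for lo,hi in((187,195),(155,166)):
    m=(C[...,2]>lo)&(C[...,2]<hi)&(abs(C[...,0]-582)<18)&(abs(C[...,1]+113)<18);P=C[m]
    if len(P)>9: print(len(P),P.mean(0),cv2.minEnclosingCircle(P[:,:2].astype(np.float32)),np.percentile(P[:,2],[5,50,95]),P.min(0),P.max(0))
v,u=np.nonzero((C[...,2]>187)&(C[...,2]<195)&(abs(C[...,0]-582)<18)&(abs(C[...,1]+113)<18));print(u.min(),u.max(),v.min(),v.max())
print(np.unique(C[v,u,2].round(0),return_counts=True))
x,y=int(u.mean()),int(v.mean());y0=max(0,min(320,y-50));im=c["pixels"][y0:y0+100,x-65:x+65,::-1];cv2.imwrite("pics/w6.png",cv2.resize(im,None,fx=5,fy=5,interpolation=cv2.INTER_CUBIC));print(x,y)
E
```

```text
tcp [ 580.5 -113.1  256.5] yang 91.42 tz [-2.e-03  7.e-04 -1.e+00] j6 -1.986 t 12.1
851 [ 581.50611186 -113.27612752  191.43965871] ((582.6664428710938, -113.29293060302734), 12.541955947875977) [188.799222   191.66913263 192.92102802] [ 570.18851848 -125.55732942  187.07974061] [ 594.12675284 -101.40487545  194.22159575]
333 [ 573.88245031 -113.18733676  160.56003524] ((582.2022094726562, -113.085693359375), 15.405001640319824) [156.14672225 160.7052083  164.23527684] [ 567.58464845 -128.15070801  155.01281306] [588.51332563 -98.22318151 165.48350229]
264 297 207 239
(array([187., 188., 189., 190., 191., 192., 193., 194.]), array([ 12,  28,  27,  62, 224, 364, 126,   8]))
280 223
```

View pics/w6.png

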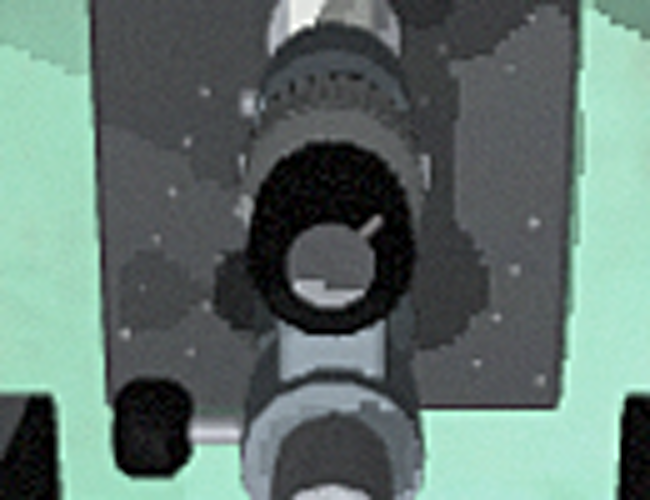

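The white mark is at about (370,226), up-right of the cap top's centre (330,268). The cap axis measures (582.4, −113.2) with its top at about 191.8, which fits the 188–193 given. I'll descend around the cap.

Request:
play_rows(deltas=[[0.045, 0, -0.7, 0, 0, 0, 0.3], [0, 0, -0.7, 0, 0, 0, 0.3], [0, 0, -0.5, 0, 0, 0, 0.3], [0, 0, -0.2, 0, 0, 0, 0.3], [0, 0, 0, 0, 0, 0, 0.3], [0, 0, 0, 0, 0, 0, 0.3], [0, 0, 0, 0, 0, 0, 0.3]])

```text
time_s: 12.73
eef_pos: [583.5, -113.5, 175.3]
ee_rot: [0.001, -0.012, 1.0, -0.001]
force: [-0.2, 0.4, 0.5]
grip_width: 0.647
```

```bash
python3 - <<'E'
from h import *
s=sensors.sense();q=s["ee_rot"];print(s["eef_pos"].round(2),Ro.from_quat(np.r_[q[1:],q[0]]).as_matrix()[:,2].round(4),s["force"].round(2),s["wrist_torque"].round(3),s["tau"][5])
E
```

```text
[ 583.49 -113.46  175.29] [ 0.0026 -0.0011 -1.    ] [-0.22  0.43  0.54] [-0.021  0.003 -0.007] -0.0007206791451608296
```

Request:
play_rows(deltas=[[-0.025, 0.006, -0.17, 0, 0, 0, 0.3], [0, 0, 0, 0, 0, 0, 0.3], [0, 0, 0, 0, 0, 0, 0.3]])

```text
time_s: 12.98
eef_pos: [581.9, -112.9, 166.7]
ee_rot: [-0.0, -0.012, 1.0, 0.0]
force: [-0.0, -0.8, 1.0]
grip_width: 0.651
```

Request:
play_rows(deltas=[[0, 0, 0, 0, 0, 0, -1], [0, 0, 0, 0, 0, 0, -1], [0, 0, 0, 0, 0, 0, -1], [0, 0, 0, 0, 0, 0, -1], [0, 0, 0, 0, 0, 0, -1], [0, 0, 0, 0, 0, 0, -1]], squeeze=40)

```text
time_s: 13.48
eef_pos: [582.2, -113.2, 167.1]
ee_rot: [0.0, -0.012, 1.0, -0.0]
force: [-0.3, -2.6, 2.3]
grip_width: 0.264
```

```bash
cat > s.py <<'E'
from h import *
s=sensors.sense();q=s["ee_rot"];R=Ro.from_quat(np.r_[q[1:],q[0]]).as_matrix();y=R[:,1]
print("t%.2f"%s["time_s"],s["eef_pos"].round(2),"yang %.2f"%np.degrees(np.arctan2(y[1],y[0])),"F",s["force"].round(1),"M",s["wrist_torque"].round(3),"tau6 %.3f"%s["tau"][5],"j6 %.3f"%s["joints"][5],"w %.3f"%s["grip_width"])
E
python3 s.py
```

```text
t13.48 [ 582.18 -113.24  167.06] yang 91.41 F [-0.3 -2.6  2.3] M [-0.363  0.006 -0.048] tau6 -0.033 j6 -1.985 w 0.264
```

Request:
play_rows(deltas=[[0, 0, -0.0021, 0, 0, -0.5, -1], [0, 0, -0.0021, 0, 0, -0.5, -1], [0, 0, -0.0021, 0, 0, -0.5, -1], [0, 0, -0.0021, 0, 0, -0.5, -1], [0, 0, -0.0021, 0, 0, -0.5, -1], [0, 0, -0.0021, 0, 0, -0.5, -1]])

```text
time_s: 13.98
eef_pos: [582.3, -113.1, 166.7]
ee_rot: [0.001, 0.145, 0.989, -0.0]
force: [0.1, -1.6, 3.5]
grip_width: 0.266
```

```bash
python3 s.py
```

```text
t13.98 [ 582.25 -113.12  166.66] yang 73.30 F [ 0.1 -1.6  3.5] M [-0.342 -0.069  0.255] tau6 -0.620 j6 -1.668 w 0.266
```

Request:
play_rows(deltas=[[0, 0, -0.0021, 0, 0, -0.5, -1], [0, 0, -0.0021, 0, 0, -0.5, -1], [0, 0, -0.0021, 0, 0, -0.5, -1], [0, 0, -0.0021, 0, 0, -0.5, -1], [0, 0, -0.0021, 0, 0, -0.5, -1], [0, 0, -0.0021, 0, 0, -0.5, -1]])

```text
time_s: 14.48
eef_pos: [582.3, -113.1, 166.2]
ee_rot: [0.001, 0.298, 0.955, -0.0]
force: [0.8, -1.3, 3.9]
grip_width: 0.265
```

```bash
python3 s.py
```

```text
t14.48 [ 582.32 -113.07  166.19] yang 55.30 F [ 0.8 -1.3  3.9] M [-0.275 -0.108  0.239] tau6 -0.619 j6 -1.354 w 0.265
```

Request:
play_rows(deltas=[[0, 0, -0.0021, 0, 0, -0.5, -1], [0, 0, -0.0021, 0, 0, -0.5, -1], [0, 0, -0.0021, 0, 0, -0.5, -1], [0, 0, -0.0021, 0, 0, -0.5, -1], [0, 0, -0.0021, 0, 0, -0.5, -1], [0, 0, -0.0021, 0, 0, -0.5, -1], [0, 0, -0.0021, 0, 0, -0.5, -1], [0, 0, -0.0021, 0, 0, -0.5, -1]])

```text
time_s: 15.15
eef_pos: [582.4, -113.0, 165.5]
ee_rot: [0.001, 0.49, 0.872, 0.0]
force: [1.5, -1.1, 3.6]
grip_width: 0.263
```

```bash
python3 s.py
```

```text
t15.15 [ 582.42 -112.99  165.52] yang 31.30 F [ 1.5 -1.1  3.6] M [-0.221 -0.212  0.251] tau6 -0.618 j6 -0.935 w 0.263
```

Request:
play_rows(deltas=[[0, 0, -0.0021, 0, 0, -0.5, -1], [0, 0, -0.0021, 0, 0, -0.5, -1], [0, 0, -0.0021, 0, 0, -0.5, -1], [0, 0, -0.0021, 0, 0, -0.5, -1], [0, 0, -0.0021, 0, 0, -0.5, -1], [0, 0, -0.0021, 0, 0, -0.5, -1], [0, 0, -0.0021, 0, 0, -0.5, -1]])

```text
time_s: 15.73
eef_pos: [582.5, -113.0, 164.9]
ee_rot: [0.001, 0.641, 0.768, 0.0]
force: [1.3, -1.5, 3.6]
grip_width: 0.264
```

```bash
python3 s.py; python3 - <<'E'
from h import *
c=wrist();C=cloud(c);np.save("w7.npy",c,allow_pickle=True)
m=(abs(C[...,0]-582)<13)&(abs(C[...,1]+113)<13)&(C[...,2]>180)&(C[...,2]<197);print(m.sum(),np.percentile(C[m][:,2],[50,90]) if m.sum() else 0)
E
```

```text
t15.73 [ 582.54 -112.98  164.95] yang 10.30 F [ 1.3 -1.5  3.6] M [-0.242 -0.358  0.188] tau6 -0.616 j6 -0.569 w 0.264
tcp [ 582.5 -113.   164.9] yang 10.3 tz [ 1.9e-03 -5.0e-04 -1.0e+00] j6 -0.569 t 15.73
2632 [189.54934356 190.72114419]
```

Request:
play_rows(deltas=[[0, 0, -0.0021, 0, 0, -0.5, -1], [0, 0, -0.0021, 0, 0, -0.5, -1]])

```text
time_s: 15.95
eef_pos: [582.5, -113.0, 164.8]
ee_rot: [0.001, 0.68, 0.734, 0.0]
force: [2.2, -1.9, 3.8]
grip_width: 0.263
```

```bash
python3 s.py
```

```text
t15.95 [ 582.54 -113.01  164.8 ] yang 4.38 F [ 2.2 -1.9  3.8] M [-0.309 -0.502  0.248] tau6 -0.699 j6 -0.466 w 0.263
```

Request:
play_rows(deltas=[[0, 0, -0.0021, 0, 0, -0.5, -1], [0, 0, -0.0021, 0, 0, -0.5, -1]])

```text
time_s: 16.12
eef_pos: [582.6, -113.0, 164.6]
ee_rot: [0.001, 0.717, 0.697, 0.0]
force: [2.6, -2.3, 3.0]
grip_width: 0.264
```

```bash
python3 s.py
```

```text
t16.12 [ 582.56 -113.04  164.64] yang -1.63 F [ 2.6 -2.3  3. ] M [-0.249 -0.52   0.251] tau6 -0.617 j6 -0.361 w 0.264
```

Request:
play_rows(deltas=[[0, 0, -0.0021, 0, 0, -0.5, -1], [0, 0, -0.0021, 0, 0, -0.5, -1]])

```text
time_s: 16.28
eef_pos: [582.6, -113.1, 164.4]
ee_rot: [0.001, 0.753, 0.659, 0.001]
force: [3.3, -2.2, 3.4]
grip_width: 0.266
```

```bash
python3 s.py
```

```text
t16.28 [ 582.59 -113.06  164.42] yang -7.63 F [ 3.3 -2.2  3.4] M [-0.327 -0.533  0.225] tau6 -0.616 j6 -0.256 w 0.266
```

Request:
play_rows(deltas=[[0, 0, -0.0021, 0, 0, -0.5, -1], [0, 0, -0.0021, 0, 0, -0.5, -1]])

```text
time_s: 16.45
eef_pos: [582.6, -113.1, 164.3]
ee_rot: [0.001, 0.786, 0.618, 0.001]
force: [2.7, -1.7, 2.4]
grip_width: 0.261
```

```bash
python3 s.py
```

```text
t16.45 [ 582.61 -113.09  164.29] yang -13.63 F [ 2.7 -1.7  2.4] M [-0.262 -0.557  0.242] tau6 -0.616 j6 -0.151 w 0.261
```

Request:
play_rows(deltas=[[0, 0, -0.0021, 0, 0, -0.5, -1], [0, 0, -0.0021, 0, 0, -0.5, -1]])

```text
time_s: 16.62
eef_pos: [582.6, -113.1, 164.1]
ee_rot: [0.001, 0.817, 0.576, 0.001]
force: [2.9, -2.0, 2.4]
grip_width: 0.265
```

```bash
python3 s.py
```

```text
t16.62 [ 582.65 -113.11  164.12] yang -19.63 F [ 2.9 -2.   2.4] M [-0.378 -0.555  0.234] tau6 -0.615 j6 -0.046 w 0.265
```

Request:
play_rows(deltas=[[0, 0, -0.0021, 0, 0, -0.5, -1], [0, 0, -0.0021, 0, 0, -0.5, -1]])

```text
time_s: 16.78
eef_pos: [582.7, -113.1, 164.0]
ee_rot: [0.001, 0.846, 0.533, 0.001]
force: [3.1, -1.9, 3.3]
grip_width: 0.265
```

```bash
python3 s.py
```

```text
t16.78 [ 582.66 -113.13  163.95] yang -25.63 F [ 3.1 -1.9  3.3] M [-0.35  -0.587  0.184] tau6 -0.615 j6 0.058 w 0.265
```

Request:
play_rows(deltas=[[0, 0, -0.0021, 0, 0, -0.5, -1], [0, 0, -0.0021, 0, 0, -0.5, -1]])

```text
time_s: 16.95
eef_pos: [582.7, -113.2, 163.8]
ee_rot: [0.001, 0.873, 0.488, 0.001]
force: [2.3, -2.1, 3.0]
grip_width: 0.262
```

```bash
python3 s.py
```

```text
t16.95 [ 582.69 -113.18  163.81] yang -31.63 F [ 2.3 -2.1  3. ] M [-0.44  -0.578  0.236] tau6 -0.615 j6 0.163 w 0.262
```

Request:
play_rows(deltas=[[0, 0, -0.0021, 0, 0, -0.5, -1], [0, 0, -0.0021, 0, 0, -0.5, -1]])

```text
time_s: 17.12
eef_pos: [582.7, -113.2, 163.7]
ee_rot: [0.001, 0.897, 0.441, 0.001]
force: [2.6, -2.4, 2.7]
grip_width: 0.262
```

```bash
python3 s.py
```

```text
t17.12 [ 582.71 -113.21  163.68] yang -37.63 F [ 2.6 -2.4  2.7] M [-0.462 -0.625  0.174] tau6 -0.609 j6 0.268 w 0.262
```

Request:
play_rows(deltas=[[0, 0, -0.0021, 0, 0, -0.5, -1], [0, 0, -0.0021, 0, 0, -0.5, -1]])

```text
time_s: 17.28
eef_pos: [582.7, -113.3, 163.6]
ee_rot: [0.001, 0.919, 0.394, 0.001]
force: [2.2, -1.5, 4.2]
grip_width: 0.267
```

```bash
python3 s.py
```

```text
t17.28 [ 582.75 -113.26  163.61] yang -43.63 F [ 2.2 -1.5  4.2] M [-0.471 -0.539  0.275] tau6 -0.601 j6 0.372 w 0.267
```

Request:
play_rows(deltas=[[0, 0, -0.0021, 0, 0, -0.5, -1], [0, 0, -0.0021, 0, 0, -0.5, -1]])

```text
time_s: 17.45
eef_pos: [582.8, -113.3, 163.5]
ee_rot: [0.001, 0.939, 0.345, 0.001]
force: [2.1, -2.4, 4.5]
grip_width: 0.264
```

```bash
python3 s.py
```

```text
t17.45 [ 582.76 -113.33  163.53] yang -49.63 F [ 2.1 -2.4  4.5] M [-0.521 -0.497  0.204] tau6 -0.594 j6 0.477 w 0.264
```

Request:
play_rows(deltas=[[0, 0, -0.0021, 0, 0, -0.5, -1], [0, 0, -0.0021, 0, 0, -0.5, -1]])

```text
time_s: 17.62
eef_pos: [582.8, -113.4, 163.5]
ee_rot: [0.001, 0.955, 0.295, 0.001]
force: [2.0, -1.5, 5.6]
grip_width: 0.262
```

```bash
python3 s.py
```

```text
t17.62 [ 582.81 -113.35  163.47] yang -55.64 F [ 2.  -1.5  5.6] M [-0.503 -0.47   0.045] tau6 -0.776 j6 0.582 w 0.262
```

The z descent stalls from yaw ≈ −38° and the torque drops at −55.6°, which is the first click. From here I turn without descending.

Request:
play_rows(deltas=[[0, 0, 0.004, 0, 0, -0.5, -1], [0, 0, 0.004, 0, 0, -0.5, -1]])

```text
time_s: 17.78
eef_pos: [582.7, -113.3, 163.5]
ee_rot: [0.001, 0.97, 0.245, 0.001]
force: [3.4, -2.4, 2.7]
grip_width: 0.265
```

```bash
python3 s.py
```

```text
t17.78 [ 582.7  -113.35  163.54] yang -61.67 F [ 3.4 -2.4  2.7] M [-0.628 -0.549 -0.134] tau6 -0.925 j6 0.687 w 0.265
```

Request:
play_rows(deltas=[[0, 0, 0, 0, 0, -0.5, -1], [0, 0, 0, 0, 0, -0.5, -1]])

```text
time_s: 17.95
eef_pos: [582.7, -113.4, 163.5]
ee_rot: [0.001, 0.981, 0.194, 0.001]
force: [3.0, -2.4, 3.4]
grip_width: 0.262
```

```bash
python3 s.py
```

```text
t17.95 [ 582.7  -113.38  163.52] yang -67.64 F [ 3.  -2.4  3.4] M [-0.649 -0.543  0.205] tau6 -0.619 j6 0.791 w 0.262
```

Request:
play_rows(deltas=[[0, 0, 0, 0, 0, -0.5, -1], [0, 0, 0, 0, 0, -0.5, -1]])

```text
time_s: 18.12
eef_pos: [582.7, -113.4, 163.5]
ee_rot: [0.001, 0.99, 0.142, 0.001]
force: [2.2, -2.6, 3.8]
grip_width: 0.263
```

```bash
python3 s.py
```

```text
t18.12 [ 582.67 -113.41  163.51] yang -73.64 F [ 2.2 -2.6  3.8] M [-0.665 -0.501  0.049] tau6 -0.775 j6 0.896 w 0.263
```

Request:
play_rows(deltas=[[0, 0, 0, 0, 0, -0.5, -1], [0, 0, 0, 0, 0, -0.5, -1]])

```text
time_s: 18.28
eef_pos: [582.7, -113.4, 163.5]
ee_rot: [0.001, 0.996, 0.09, 0.001]
force: [2.2, -3.4, 2.9]
grip_width: 0.263
```

```bash
python3 s.py
```

```text
t18.28 [ 582.66 -113.43  163.48] yang -79.67 F [ 2.2 -3.4  2.9] M [-0.656 -0.498 -0.096] tau6 -0.926 j6 1.001 w 0.263
```

Request:
play_rows(deltas=[[0, 0, 0, 0, 0, -0.5, -1], [0, 0, 0, 0, 0, -0.5, -1]])

```text
time_s: 18.45
eef_pos: [582.6, -113.5, 163.5]
ee_rot: [0.001, 0.999, 0.038, 0.001]
force: [2.9, -2.8, 3.0]
grip_width: 0.266
```

```bash
python3 s.py
```

```text
t18.45 [ 582.65 -113.48  163.5 ] yang -85.64 F [ 2.9 -2.8  3. ] M [-0.748 -0.446  0.227] tau6 -0.619 j6 1.106 w 0.266
```

Request:
play_rows(deltas=[[0, 0, 0, 0, 0, -0.5, -1], [0, 0, 0, 0, 0, -0.5, -1]])

```text
time_s: 18.62
eef_pos: [582.6, -113.5, 163.5]
ee_rot: [0.001, 1.0, -0.014, 0.001]
force: [2.4, -2.7, 3.1]
grip_width: 0.262
```

```bash
python3 s.py
```

```text
t18.62 [ 582.62 -113.5   163.49] yang -91.64 F [ 2.4 -2.7  3.1] M [-0.737 -0.429  0.064] tau6 -0.776 j6 1.210 w 0.262
```

Request:
play_rows(deltas=[[0, 0, 0, 0, 0, -0.5, -1], [0, 0, 0, 0, 0, -0.5, -1]])

```text
time_s: 18.78
eef_pos: [582.6, -113.5, 163.5]
ee_rot: [0.001, 0.998, -0.067, 0.001]
force: [1.9, -2.5, 3.5]
grip_width: 0.268
```

```bash
python3 s.py
```

```text
t18.78 [ 582.6  -113.51  163.51] yang -97.67 F [ 1.9 -2.5  3.5] M [-0.736 -0.432 -0.08 ] tau6 -0.926 j6 1.315 w 0.268
```

Three clicks: the torque went negative at −61.7°, −79.7° and −97.7°. I'll settle into the detent, release and lift straight up.

Request:
play_rows(deltas=[[0, 0, 0, 0, 0, -0.25, -1], [0, 0, 0, 0, 0, 0, -1], [0, 0, 0, 0, 0, 0, 0.3], [0, 0, 0, 0, 0, 0, 0.3], [0, 0, 0, 0, 0, 0, 0.3], [0, 0, 0, 0, 0, 0, 0.3], [0, 0, 0, 0, 0, 0, 0.3]])

```text
time_s: 19.37
eef_pos: [581.8, -112.7, 162.6]
ee_rot: [-0.0, 0.997, -0.079, -0.0]
force: [-0.6, -0.7, -0.1]
grip_width: 0.65
```

Request:
play_rows(deltas=[[0, 0, 0.3, 0, 0, 0, 0.3], [0, 0, 0.6, 0, 0, 0, 0.3], [0, 0, 0.7, 0, 0, 0, 0.3], [0, 0, 0.7, 0, 0, 0, 0.3], [0, 0, 0, 0, 0, 0, 0.3], [0, 0, 0, 0, 0, 0, 0.3]])

```text
time_s: 19.87
eef_pos: [582.3, -113.0, 256.0]
ee_rot: [0.0, 0.997, -0.079, 0.001]
force: [-0.7, -0.2, -0.6]
grip_width: 0.65
```

```bash
python3 s.py; python3 - <<'E'
from h import *
c=wrist();np.save("w8.npy",c,allow_pickle=True);C=cloud(c)
W=np.load("w6.npy",allow_pickle=True).item();p=[]
for n,k in(("before",W),("after",c)):
    C=cloud(k);m=(C[...,2]>183)&(C[...,2]<195)&(abs(C[...,0]-582)<9)&(abs(C[...,1]+113)<9);print(n,"cap top",m.sum(),np.median(C[m][:,2]))
    v,u=np.nonzero(m);x,y=int(u.mean()),int(v.mean());y0=max(0,min(320,y-50));print(x,y0+50)
    p.append(cv2.resize(k["pixels"][y0:y0+100,x-50:x+50,::-1],(400,400),interpolation=cv2.INTER_CUBIC))
s=fix(capture("side"));C=cloud(s);m=(C[...,2]>34)&(C[...,2]<42)&(abs(C[...,1]+113)<30)&(C[...,0]>400)&(C[...,0]<560);print("strip",cv2.minAreaRect(C[m][:,:2].astype(np.float32)))
s0=np.load("side.npy",allow_pickle=True).item()
d=np.abs(s["pixels"].astype(int)-s0["pixels"]).max(-1)
for n,(x,y) in dict(pliers=(187,222),pot=(162,271),box=(345,341),eyeglass=(380,359)).items(): print(n,"max diff px>40:",(d[y-16:y+16,x-16:x+16]>40).sum())
cv2.imwrite("pics/m8.png",np.hstack(p))
E
```

```text
t19.87 [ 582.33 -112.95  256.03] yang -99.06 F [-0.7 -0.2 -0.6] M [-0.041  0.026  0.052] tau6 -0.000 j6 1.340 w 0.650
tcp [ 582.3 -113.   256. ] yang -99.06 tz [ 2.4e-03 -8.0e-04 -1.0e+00] j6 1.34 t 19.87
before cap top 613 191.89992712997852
281 223
after cap top 563 188.41598039783256
283 220
strip ((504.2314758300781, -115.97966003417969), (109.83334350585938, 20.33759307861328), 0.9837584495544434)
pliers max diff px>40: 0
pot max diff px>40: 0
box max diff px>40: 0
eyeglass max diff px>40: 0
```

View pics/m8.png

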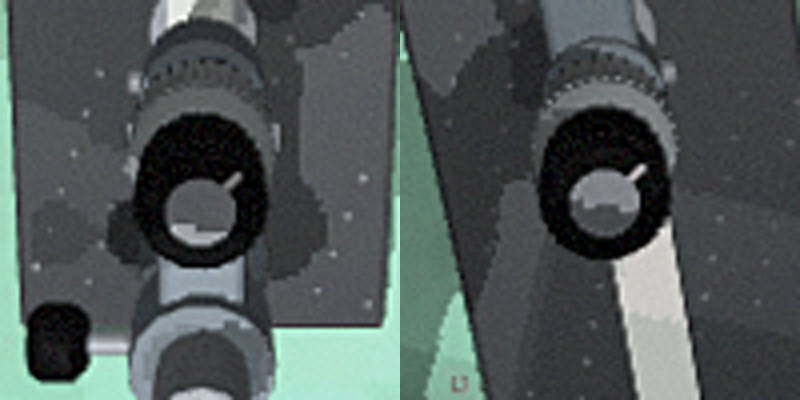

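The mark sits at the same place in both tool-fixed views, (232,182) before and (638,172) after, so the cap turned with the tool by about 190°. The cap came down 3.5 mm, so the thimble turned about 125°. That leaves the cap about 1.0 to 1.1 rad ahead, inside the window. The strip still lies in line. Handing in.

```bash
python3 -c "
from rig import order
print(order.finish_job())"
```

```text
the job is handed in; nothing more can be done
None
```

The strip is on the plate against the back stop, the spindle was wound down onto it by the ratchet cap, and the job is handed in at about 20 s of the 72 s allowed. No verdict was reported.

- **Strip:** I slid it home until it met the stop, with a peak push of about 17 N, then eased off and released it. The last side view shows it flat, at a yaw of about 1°. It sat within about 1 mm of the gauge's centreline.
- **Winding:** I turned the cap about 190° in one grip, going down with it. The torque fell below zero three times, 18° apart, so I counted three clicks and stopped there.
- **Clutch angle:** The cap's descent of 3.5 mm means the thimble turned about 125°, which puts the cap about 1.1 rad ahead. The three clicks give 0.94 rad. The two figures differ by about 11°, which is within depth noise, and both lie inside the 0.5 to 1.4 rad window.
- **End state:** The gripper is open and about 65 mm clear above the cap, with wrist force near zero. The side view shows no change around the pliers, pot, box or eyeglass.
- **Not measured:** I could not read the spindle's force on the strip directly. That it bears rests on the descent stalling and on the clicks.

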